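# Turn the snack tray right side up against the tablet rest

### The job

The wooden snack tray is lying upside down in front of the fixed slanted tablet rest. Push it up the rest until it leans there on its edge, then tip it back over towards the robot so that it lies right side up in front of the rest, and move it onto the cork mat, so that it lies flat and wholly on the mat, lined up with it. Leave the remote control, the mug and the bowl where they are.

Things in the scene. Friction and masses are not known exactly. Their poses are not given: they have to be found in the camera images.
- tray: Light wooden snack tray, 120 mm (its x) by 170 mm (its y) by 20 mm thick, about 0.25 kg: flat 6 mm floor, upright rim all round 8 mm thick, 14 mm above the floor. Starts upside down before the rest, long side roughly along it. Origin: centre, in the plane of the rim's free edge; +z points to the flat underside: up at the start, down when right side up (origin then 20 mm above the table).
- tray_under (a point): Centre of the tray's flat underside, 20 mm from the rim's free edge along the tray's z. It is the upper face at the start and lies on the table at the end.
- rest: Slanted tablet rest fixed to the table: a varnished board 260 mm wide (its y), 12 mm thick, on two steel brackets. Its face rises from the table at 50 degrees, away from the robot. Origin: on the table, middle of the foot line of the face; +x level, away from the robot; +y along the foot line. The tray's front edge climbs it when the tray is pushed level; it then stays leaning by itself.
- rest_top (a point): Middle of the rest's top edge, 65 mm high, 54 mm beyond the foot line. The rest's back ends 64 mm beyond the foot line; behind it is open. A tray leaning with its lower edge at the foot stands clear above this edge by about 35 mm along its slope.
- mat: Cork place mat, fixed, flush with the table (things slide over it freely), 160 mm (its x) by 210 mm (its y), left or right of the place in front of the rest. Origin: its centre. The tray's long side goes along its y, either way round.
- remote: Black remote control lying flat, 170 by 45 by 18 mm, on the other side from the mat; origin at the centre of its underside. Leave it alone.
- mug: White mug, 80 mm across plus a handle, 90 mm high; origin at the centre of its underside. Leave it alone.
- bowl: Blue bowl, 150 mm across, 60 mm high; origin at the centre of its underside. Leave it alone.
Things that resemble listed ones, but are neither listed nor needed, are in the scene too. What is meant by the tray is not black, and is the larger of those in its own colour.

How it is judged:
By the outcome, as a careful person would: the job done as asked, in the order asked, and still so for the second after the job is handed in, with the robot touching nothing.
It also fails if it takes over 67 s, if anything falls off the work surface, if the arm or the gripper's body presses on something with over 40 N, if the wrist force passes 120 N, or if a joint passes its speed limit or range.

### The arm

A 6-joint arm with a two-finger parallel gripper is mounted at the origin on the work surface. World frame = base frame: x ahead of the robot, y to its left, z up, the work surface at z = 0. Lengths are in m, angles in rad, forces in N, time in s.
With the tool pointing down it reaches from about 0.3 to 0.775 m from the base axis. Payload 14.6 kg.
Tool frame: the origin (TCP) lies on the mounting face of the last link; the fingertips stand 199 mm ahead of it and the grasp point (between the pads) lies 180 mm ahead of it; z points along the fingers, y is the line along which they close (so a half turn about z gives the same grasp; the last joint's range is limited). The gripper opens to 94 mm and grips with 3 to 60 N. Pads are 16 mm wide; open, the fingers measure 119 mm over their backs; the gripper's body (75 mm by 177 mm) begins 78 mm behind the grasp point.
Start: joints at [-1.245, 0.3, 1.521, -0, 1.321, -0.067], TCP at [0.211, -0.508, 0.405] pointing down, gripper open.
Joint ranges: [-3.03, 3.03], [-0.79, 2.21], [0.23, 2.52], [-1.04, 4.18], [0, 3.07], [-2.55, 2.55]. Speed limits (rad/s): [2.22, 2.22, 2.57, 3.14, 3.14, 3.14].

### API

Orientations are given as [roll, pitch, yaw] about the fixed x, y, z axes, in that order (R = Rz(yaw) Ry(pitch) Rx(roll)).
In Python, from station import telemetry, cams, workorder, finder gives the robot as it stands.
- The arm moves only by the tool jog_arm, never from a script. Its argument "rows" is a list of rows, each an object with "gripper": the finger opening in m, from 0 to 0.094; "slide": the shift along the tool's x, y, z in m, a list of three; "spin": the turn about the tool's z in rad. In form: [{"gripper": gripper, "slide": [tx, ty, tz], "spin": spin}, ...]. A call has 1 to 8 rows; each row is the pose to reach, as a shift and turn from the pose commanded when the call began, along the tool's axes at that moment; what a row does not reach only later rows make up. A row lasts 1/10 s, in which the tool goes at most 50 mm and 8.59 degrees, less where a joint would pass 70% of its speed; a pose out of reach is approached as far as the arm can. A call with a gripper value outside its range is refused whole. The fingers move at their own pace and stop on an object; "squeeze" is the grip in N (left out, the last holds). Time passes only in rows, so rows that repeat a pose let the fingers close. It gives the time, the measured TCP pose, the force, the opening and the grip force at its end, in the units of the state.
- telemetry.get_obs(): the state, without advancing time (a new reading comes with each control period).
- cams.camera(name): name is "scene" or "top" or "wrist"; returns (picture, depth): 400x640x3 uint8, red, green, blue; 400x640 float32, m along the optical axis (not along the pixel's ray), 0 where there is no reading.
- cams.camera_info(name): a dict with "camera_matrix" (3x3 intrinsics, pixels), "R" (3x3) and "t" (3): a world point X has camera coordinates R X + t; the wrist camera has in their place "tool_from_camera" (4x4, takes a point from camera to tool coordinates, whose origin is the TCP and whose axes are the flange's). Camera axes: x right, y down, z forward; pixel columns grow to the right and rows downward; lengths in m; the calibration is good to about 2 mm. A picture is of the moment at which its call begins: read the wrist's pose just before it. camera_info takes no time and is no camera call.
- workorder.hand_in(): hands the job in; it is judged then, once.
Trained networks look in the newest picture that a camera, given by its name, has taken for a name from the list of things; names that differ only in an ending like _2 or _b are one class to them, and where a whole thing is asked for, a point or a joint stands for the part that bears it (a point fixed in the world has none). Each returns a list of dicts, best first, with "confidence" (0 to 1); they miss things now and then, are a little off and sometimes report something else, mostly with a low value. They report only what shows in the picture. A call takes as long as a camera call. They do not tell look-alikes from the thing itself.
- finder.find_in(target, camera): "point" ([x, y, z] in m, in world coordinates, good to about 4 mm: the middle of the surface that is visible of it).
- finder.masks_of(target, camera): "region" (400x640 bool, what is visible of it).
The state is a dict: "time_s": time; "qpos": joint angles; "joint_vel": joint speeds; "tau": joint torques, N m; "ee_pos": TCP position; "eef_rot": TCP orientation; "force": force on the tool from outside, world axes, zero at the start; "moment": the same for the moment, N m; "grip_width": finger opening in m; "grip_force": force on a finger pad.
Only numpy, scipy, OpenCV 4.12 (cv2) and the standard library are available. Lean on these libraries where they do the work, as an engineer would, in place of code of your own. Each camera call takes 0.05 s, during which the arm holds its last target. There are 200 camera calls.

## Working session

There is one attempt and no reset: what is moved stays moved. The work goes in short steps, Python scripts to look and compute and a tool call to move; the robot and the scene stay as the last step left them, time stands still between calls to the robot, and variables do not carry over. Pictures are saved under pics/ and viewed, at most 10 in all, crops included, and the job is handed in when it is done.

Besides the shell and the picture viewer there is one more tool, called after "Emit:" as name(argument=value, ...), one argument or row to a line, values as JSON. jog_arm: Moves the arm, as the interface text tells. Its arguments: {"type":"object","properties":{"rows":{"type":"array","items":{"type":"object","properties":{"gripper":{"type":"number"},"slide":{"type":"array","items":{"type":"number"}},"spin":{"type":"number"}}}},"squeeze":{"type":"number"}},"required":["rows"]}

```bash
ls; mkdir -p pics
cat > h.py <<'E'
import numpy as np,cv2
from station import telemetry,cams,workorder,finder
def save(name,fn):
    p,d=cams.camera(name); cv2.imwrite('pics/'+fn,p[:,:,::-1]); return p,d
def world(name,d,mask=None):
    i=cams.camera_info(name);K=np.array(i['camera_matrix']);R=np.array(i['R']);t=np.array(i['t'])
    v,u=np.nonzero((d>0) if mask is None else (mask&(d>0)));z=d[v,u]
    c=np.stack([(u-K[0,2])/K[0,0]*z,(v-K[1,2])/K[1,1]*z,z],1)
    return (c-t)@R,u,v
E
python3 - <<'E'
from h import *
print(telemetry.get_obs())
for c in ['top','scene']:
    p,d=save(c,c+'0.png')
    for n in ['tray','rest','mat','remote','mug','bowl']:
        for r in finder.find_in(n,c): print(c,n,np.round(r['point'],3),round(r['confidence'],2))
E
```

```text
pics
{'time_s': 0.0, 'qpos': array([-1.24461131e+00,  3.00466349e-01,  1.52157195e+00,  2.60848260e-05,
        1.32068876e+00, -6.65985463e-02]), 'joint_vel': array([-0.00124674, -0.00228928, -0.00059318,  0.00123869, -0.00034668,
        0.00091195]), 'tau': array([-7.48854836e-04, -5.31803691e+01, -3.52741635e+01,  7.07976683e-02,
        2.45307258e-02, -1.48669164e-04]), 'ee_pos': array([ 0.21050868, -0.50808701,  0.40409267]), 'eef_rot': array([-3.14046244e+00, -1.00703892e-04,  3.92777040e-01]), 'force': array([ 0.59225745, -0.20937577, -0.16464013]), 'moment': array([ 0.00245556, -0.00346045, -0.0494601 ]), 'grip_force': 0.0, 'grip_width': 0.09424908483623598}
top tray [ 0.512 -0.034  0.018] 0.82
top tray [0.268 0.234 0.018] 0.59
top tray [ 0.802 -0.018  0.018] 0.58
top rest [ 0.629 -0.067  0.037] 0.77
top mat [0.514 0.211 0.003] 0.7
top remote [ 0.412 -0.266  0.017] 0.55
top remote [ 0.514 -0.036  0.022] 0.44
top mug [ 0.636 -0.358  0.048] 0.71
top bowl [0.733 0.199 0.027] 0.68
scene tray [ 0.514 -0.042  0.019] 0.97
scene tray [0.275 0.222 0.02 ] 0.74
scene tray [ 0.807 -0.03   0.018] 0.57
scene rest [ 0.637 -0.08   0.049] 0.91
scene mat [ 0.522  0.203 -0.002] 0.83
scene remote [ 0.414 -0.271  0.021] 0.78
scene mug [ 0.626 -0.343  0.038] 0.7
scene bowl [0.719 0.218 0.03 ] 0.66
```

View pics/top0.png

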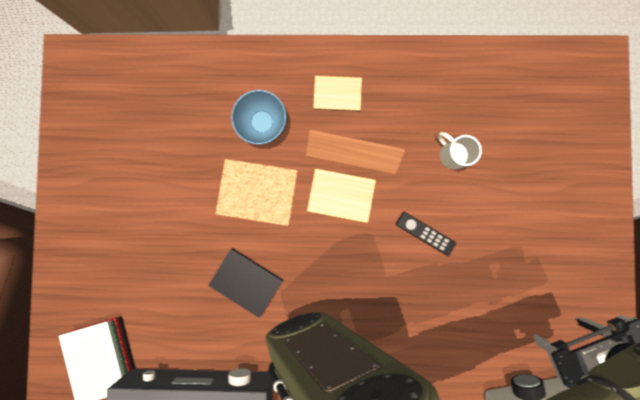

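Run:
```python
from h import *
p,d=cams.camera('top')
for n in ['tray','rest','mat']:
    for r in finder.masks_of(n,'top'):
        m=r['region']
        X,u,v=world('top',d,m)
        zm=np.median(X[:,2]); S=X if n=='rest' else X[abs(X[:,2]-zm)<.006]
        (c,s,a)=cv2.minAreaRect(S[:,:2].astype(np.float32))
        print(n,round(r['confidence'],2),m.sum(),'ctr',np.round(c,4),np.round(s,4),round(a,2),'z',round(zm,4),'mean',S.mean(0).round(3))
        if n=='rest':
            g=X[(X[:,2]>.012)&(X[:,2]<.055)]
            A=np.c_[g[:,:2],np.ones(len(g))];k=np.linalg.lstsq(A,g[:,2],rcond=None)[0]
            print('plane',k,'slope',np.degrees(np.arctan(np.hypot(*k[:2]))),'dir',np.arctan2(k[1],k[0]),'y range',np.percentile(X[:,1],[1,99]))
```

```text
tray 0.96 2707 ctr [0.265  0.2309] [0.1697 0.121 ] 59.23 z 0.0196 mean [0.265 0.23  0.02 ]
tray 0.85 2613 ctr [ 0.5116 -0.0336] [0.1698 0.1203] 80.0 z 0.0197 mean [ 0.512 -0.034  0.02 ]
tray 0.72 1602 ctr [ 0.8034 -0.0205] [0.1308 0.0941] 88.4 z 0.0151 mean [ 0.803 -0.02   0.015]
rest 0.85 2517 ctr [ 0.6352 -0.0734] [0.2723 0.0785] 78.85 z 0.0373 mean [ 0.631 -0.067  0.036]
plane [ 1.10566785 -0.2193485  -0.67516621] slope 48.42243151440213 dir -0.1958427029553004 y range [-0.19348749  0.05894213]
mat 0.85 4166 ctr [0.5186 0.2084] [0.2151 0.1628] 81.92 z 0.001 mean [0.519 0.207 0.001]
```

Tray at px (341,195), between the rest (355,151) and the mat (257,192). The look-alikes are the small tray at (338,93) and the black one at (245,282). First I'll move above the tray's robot-side edge.

Emit:
jog_arm(
  rows=[
    {"gripper": 0.094, "slide": [0.387, -0.372, 0.05], "spin": 0.585},
    {"gripper": 0.094, "slide": [0.387, -0.372, 0.05], "spin": 0.585},
    {"gripper": 0.094, "slide": [0.387, -0.372, 0.05], "spin": 0.585},
    {"gripper": 0.094, "slide": [0.387, -0.372, 0.05], "spin": 0.585},
    {"gripper": 0.094, "slide": [0.387, -0.372, 0.05], "spin": 0.585},
    {"gripper": 0.094, "slide": [0.387, -0.372, 0.05], "spin": 0.585},
    {"gripper": 0.094, "slide": [0.387, -0.372, 0.05], "spin": 0.585},
    {"gripper": 0.094, "slide": [0.387, -0.372, 0.05], "spin": 0.585},
  ],
)

```text
time_s: 1.7
ee_pos: [0.3673, -0.1487, 0.3685]
eef_rot: [3.141, -0.001, -0.193]
force: [1.1, -0.9, 0.6]
grip_width: 0.0943
grip_force: 0.0
```

```bash
cat >> h.py <<'E'
def delta(x,y,z,yaw,frm=None):
    if frm is None:
        o=telemetry.get_obs(); print(round(o['time_s'],2),o['ee_pos'].round(4),o['eef_rot'].round(3),o['force'].round(1),round(o['grip_width'],4)); p=o['ee_pos'];w=o['eef_rot'][2]
    else: p=np.array(frm[:3]);w=frm[3]
    dx,dy,dz=np.array([x,y,z])-p;c,s=np.cos(w),np.sin(w)
    print('slide',np.round([c*dx+s*dy,s*dx-c*dy,-dz],4),'spin',round(-((yaw-w+np.pi)%(2*np.pi)-np.pi),3))
N=np.array([.981,-.195]);T=np.array([.195,.981])
def nt(n,t): return N*n+T*t
E
python3 -c "
from h import *
delta(*nt(.415,.067),.32,-.19)
delta(*nt(.415,.067),.206,-.19)"
```

```text
1.7 [ 0.3673 -0.1487  0.3685] [ 3.141e+00 -1.000e-03 -1.930e-01] [ 1.1 -0.9  0.6] 0.0943
slide [ 0.0263 -0.1412  0.0485] spin -0.003
1.7 [ 0.3673 -0.1487  0.3685] [ 3.141e+00 -1.000e-03 -1.930e-01] [ 1.1 -0.9  0.6] 0.0943
slide [ 0.0263 -0.1412  0.1625] spin -0.003
```

Emit:
jog_arm(
  rows=[
    {"gripper": 0.094, "slide": [0.026, -0.141, 0.05], "spin": 0},
    {"gripper": 0.094, "slide": [0.026, -0.141, 0.05], "spin": 0},
    {"gripper": 0.094, "slide": [0.026, -0.141, 0.05], "spin": 0},
    {"gripper": 0.094, "slide": [0.026, -0.141, 0.05], "spin": 0},
    {"gripper": 0.094, "slide": [0.026, -0.141, 0.16], "spin": 0},
    {"gripper": 0.094, "slide": [0.026, -0.141, 0.16], "spin": 0},
    {"gripper": 0.094, "slide": [0.026, -0.141, 0.16], "spin": 0},
    {"gripper": 0.094, "slide": [0.026, -0.141, 0.16], "spin": 0},
  ],
)

```text
time_s: 2.5
ee_pos: [0.4196, -0.0176, 0.2081]
eef_rot: [3.141, 0.003, -0.193]
force: [0.5, 0.5, 1.0]
grip_width: 0.0938
grip_force: 0.0
```

```bash
python3 -c "
from h import *
delta(*nt(.415,.067),.206,-.193)
delta(*nt(.573,.067),.206,-.193)"
```

```text
2.5 [ 0.4196 -0.0176  0.2081] [ 3.141e+00  3.000e-03 -1.930e-01] [0.5 0.5 1. ] 0.0938
slide [ 0.0001 -0.0025  0.0021] spin 0.0
2.5 [ 0.4196 -0.0176  0.2081] [ 3.141e+00  3.000e-03 -1.930e-01] [0.5 0.5 1. ] 0.0938
slide [ 0.1582 -0.0019  0.0021] spin 0.0
```

Emit:
jog_arm(
  rows=[
    {"gripper": 0.094, "slide": [0.015, -0.002, 0.002], "spin": 0},
    {"gripper": 0.094, "slide": [0.03, -0.002, 0.002], "spin": 0},
    {"gripper": 0.094, "slide": [0.045, -0.002, 0.002], "spin": 0},
    {"gripper": 0.094, "slide": [0.058, -0.002, 0.002], "spin": 0},
    {"gripper": 0.094, "slide": [0.07, -0.002, 0.002], "spin": 0},
    {"gripper": 0.094, "slide": [0.08, -0.002, 0.002], "spin": 0},
    {"gripper": 0.094, "slide": [0.09, -0.002, 0.002], "spin": 0},
    {"gripper": 0.094, "slide": [0.1, -0.002, 0.002], "spin": 0},
  ],
)

```text
time_s: 3.3
ee_pos: [0.5189, -0.0346, 0.2075]
eef_rot: [-3.141, -0.001, -0.192]
force: [-3.5, -0.2, 1.4]
grip_width: 0.094
grip_force: 1.5
```

Emit:
jog_arm(
  rows=[
    {"gripper": 0.094, "slide": [0.008, 0, 0], "spin": 0},
    {"gripper": 0.094, "slide": [0.016, 0, 0], "spin": 0},
    {"gripper": 0.094, "slide": [0.024, 0, 0], "spin": 0},
    {"gripper": 0.094, "slide": [0.032, 0, 0], "spin": 0},
    {"gripper": 0.094, "slide": [0.038, 0, 0], "spin": 0},
    {"gripper": 0.094, "slide": [0.044, 0, 0], "spin": 0},
    {"gripper": 0.094, "slide": [0.048, 0, 0], "spin": 0},
    {"gripper": 0.094, "slide": [0.048, 0, 0], "spin": 0},
  ],
)

```text
time_s: 4.1
ee_pos: [0.5656, -0.0436, 0.2064]
eef_rot: [-3.142, -0.001, -0.192]
force: [-0.6, -0.3, 0.7]
grip_width: 0.0938
grip_force: 0.1
```

Run:
```python
from h import *
delta(*nt(.575,.067),.206,-.193)
p,d=save('scene','scene1.png')
for r in finder.masks_of('tray','scene'):
    X,u,v=world('scene',d,r['region'])
    print(round(r['confidence'],2),X.mean(0).round(3),'n range',np.percentile(X[:,:2]@N,[1,99]).round(3),'t',np.percentile(X[:,:2]@T,[1,99]).round(3),'z',np.percentile(X[:,2],[1,99]).round(3))
```

```text
4.1 [ 0.5656 -0.0436  0.2064] [-3.142e+00 -1.000e-03 -1.920e-01] [-0.6 -0.3  0.7] 0.0938
slide [0.0119 0.0005 0.0004] spin 0.001
0.88 [ 0.631 -0.066  0.065] n range [0.575 0.674] t [-0.02  0.15] z [0.001 0.097]
0.87 [ 0.804 -0.027  0.015] n range [0.743 0.844] t [0.066 0.202] z [-0.     0.018]
0.49 [0.338 0.173 0.05 ] n range [0.257 0.524] t [0.029 0.287] z [-0.002  0.354]
```

View pics/scene1.png

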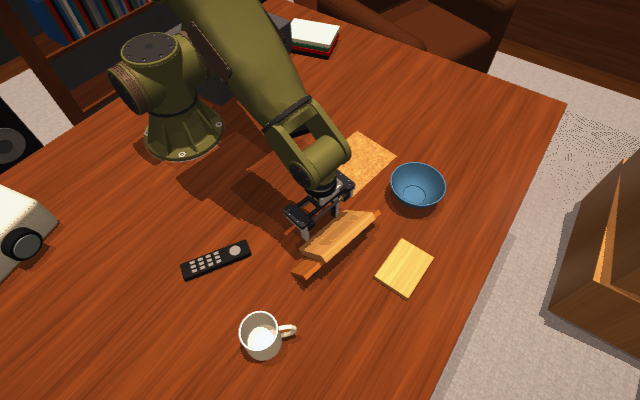

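The tray (px 340,236) now leans on the rest face. I'll push a little further to seat its lower edge at the foot.

Emit:
jog_arm(
  rows=[
    {"gripper": 0.094, "slide": [0.003, 0, 0], "spin": 0},
    {"gripper": 0.094, "slide": [0.006, 0, 0], "spin": 0},
    {"gripper": 0.094, "slide": [0.009, 0, 0], "spin": 0},
    {"gripper": 0.094, "slide": [0.009, 0, 0], "spin": 0},
  ],
)

```text
time_s: 4.6
ee_pos: [0.5743, -0.0453, 0.2063]
eef_rot: [-3.142, -0.0, -0.192]
force: [-0.7, 1.5, -0.5]
grip_width: 0.0937
grip_force: 0.3
```

Run:
```python
from h import *
p,d=save('scene','scene2.png')
for r in finder.masks_of('tray','scene')[:1]:
    X,u,v=world('scene',d,r['region'])
    print(round(r['confidence'],2),X.mean(0).round(3),'n range',np.percentile(X[:,:2]@N,[1,99]).round(3),'t',np.percentile(X[:,:2]@T,[1,99]).round(3),'z',np.percentile(X[:,2],[1,99,99.8]).round(3))
    h=X[X[:,2]>.085]; print('top edge n',np.percentile(h[:,:2]@N,[2,50,98]).round(3),'t',np.percentile(h[:,:2]@T,[2,98]).round(3))
delta(*nt(.52,.065),.206,-.193)
delta(*nt(.52,.065),.40,-.193)
delta(*nt(.635,.055),.40,1.375)
```

```text
0.94 [ 0.637 -0.067  0.068] n range [0.577 0.677] t [-0.02   0.171] z [-0.001  0.103  0.105]
top edge n [0.647 0.666 0.677] t [-0.019  0.146]
4.7 [ 0.5741 -0.0453  0.2064] [ 3.142 -0.    -0.192] [ 0.2 -0.3 -0.2] 0.0936
slide [-0.0519  0.0023  0.0004] spin 0.001
4.7 [ 0.5741 -0.0453  0.2064] [ 3.142 -0.    -0.192] [ 0.2 -0.3 -0.2] 0.0936
slide [-0.0519  0.0023 -0.1936] spin 0.001
4.7 [ 0.5741 -0.0453  0.2064] [ 3.142 -0.    -0.192] [ 0.2 -0.3 -0.2] 0.0936
slide [ 0.0631  0.0128 -0.1936] spin -1.567
```

Emit:
jog_arm(
  rows=[
    {"gripper": 0.094, "slide": [-0.04, 0, 0], "spin": 0},
    {"gripper": 0.094, "slide": [-0.055, 0, -0.04], "spin": 0},
    {"gripper": 0.094, "slide": [-0.055, 0, -0.08], "spin": -0.15},
    {"gripper": 0.094, "slide": [-0.055, 0, -0.12], "spin": -0.3},
    {"gripper": 0.094, "slide": [-0.055, 0, -0.16], "spin": -0.45},
    {"gripper": 0.094, "slide": [-0.055, 0, -0.194], "spin": -0.6},
    {"gripper": 0.094, "slide": [-0.02, 0, -0.194], "spin": -0.75},
    {"gripper": 0.094, "slide": [0.02, 0, -0.194], "spin": -0.9},
  ],
)

```text
time_s: 5.5
ee_pos: [0.5941, -0.049, 0.4028]
eef_rot: [3.138, -0.003, 0.714]
force: [-0.7, -1.0, -0.3]
grip_width: 0.0935
grip_force: 0.0
```

Run:
```python
from h import *
delta(*nt(.641,.065),.36,1.375)
```

```text
5.5 [ 0.5941 -0.049   0.4028] [ 3.138e+00 -3.000e-03  7.140e-01] [-0.7 -1.  -0.3] 0.0935
slide [0.0278 0.0403 0.0428] spin -0.661
```

Emit:
jog_arm(
  rows=[
    {"gripper": 0.094, "slide": [0.028, 0.04, 0], "spin": -0.665},
    {"gripper": 0.094, "slide": [0.028, 0.04, 0], "spin": -0.665},
    {"gripper": 0.094, "slide": [0.028, 0.04, 0], "spin": -0.665},
    {"gripper": 0.094, "slide": [0.028, 0.04, 0], "spin": -0.665},
    {"gripper": 0.094, "slide": [0.028, 0.04, 0.04], "spin": -0.665},
    {"gripper": 0.094, "slide": [0.028, 0.04, 0.04], "spin": -0.665},
    {"gripper": 0.094, "slide": [0.028, 0.04, 0.04], "spin": -0.665},
  ],
)

```text
time_s: 6.2
ee_pos: [0.641, -0.0613, 0.3608]
eef_rot: [-3.141, 0.0, 1.371]
force: [0.2, 0.1, 0.3]
grip_width: 0.0941
grip_force: 0.0
```

Run:
```python
from h import *
save('scene','scene3.png')
delta(*nt(.643,.065),.278,1.375)
```

```text
6.25 [ 0.6411 -0.0613  0.3619] [ 3.14  -0.     1.371] [ 0.   0.8 -0.2] 0.0938
slide [0.0001 0.0024 0.0839] spin -0.004
```

View pics/scene3.png

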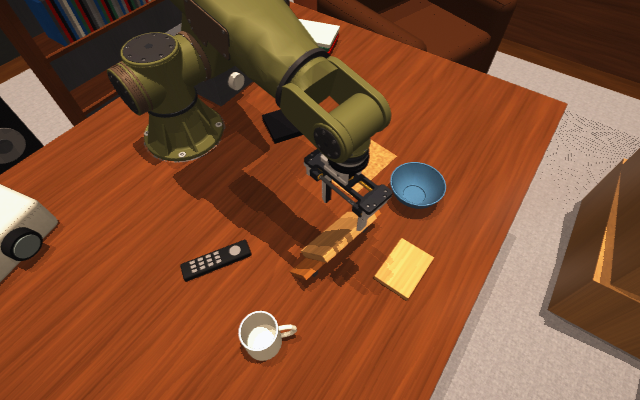

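Emit:
jog_arm(
  rows=[
    {"gripper": 0.094, "slide": [0, 0.002, 0.04], "spin": 0},
    {"gripper": 0.094, "slide": [0, 0.002, 0.07], "spin": 0},
    {"gripper": 0.094, "slide": [0, 0.002, 0.083], "spin": 0},
    {"gripper": 0.094, "slide": [0, 0.002, 0.083], "spin": 0},
    {"gripper": 0.094, "slide": [0, -0.008, 0.083], "spin": 0},
    {"gripper": 0.094, "slide": [0, -0.016, 0.083], "spin": 0},
    {"gripper": 0.094, "slide": [0, -0.024, 0.083], "spin": 0},
    {"gripper": 0.094, "slide": [0, -0.032, 0.083], "spin": 0},
  ],
)

```text
time_s: 7.05
ee_pos: [0.6092, -0.0549, 0.2786]
eef_rot: [3.139, -0.0, 1.373]
force: [1.7, -0.5, 0.5]
grip_width: 0.0943
grip_force: 0.7
```

```bash
cat >> h.py <<'E'
def tray(fn,cam='scene'):
    p,d=save(cam,fn)
    for r in finder.masks_of('tray',cam)[:2]:
        X,u,v=world(cam,d,r['region']);n=X[:,:2]@N
        print(round(r['confidence'],2),X.mean(0).round(3),'n',np.percentile(n,[1,99]).round(3),'t',np.percentile(X[:,:2]@T,[1,99]).round(3),'z',np.percentile(X[:,2],[1,99]).round(3))
        for a in (0,.02,.04,.06,.08,.1):
            s=(X[:,2]>a)&(X[:,2]<a+.02)
            if s.sum()>10: print('  z',a,'n',np.percentile(n[s],[3,50,97]).round(3))
E
python3 - <<'E'
from h import *
delta(*nt(.552,.065),.278,1.375)
tray('scene4.png')
E
```

```text
7.05 [ 0.6092 -0.0549  0.2786] [ 3.139 -0.     1.373] [ 1.7 -0.5  0.5] 0.0943
slide [-0.     -0.0561  0.0006] spin -0.002
0.94 [0.296 0.197 0.029] n [0.136 0.522] t [0.005 0.345] z [-0.002  0.374]
  z 0 n [0.141 0.259 0.297]
  z 0.02 n [0.141 0.237 0.287]
0.88 [ 0.804 -0.027  0.015] n [0.743 0.843] t [0.065 0.201] z [0.001 0.019]
  z 0 n [0.748 0.794 0.839]
```

View pics/scene4.png

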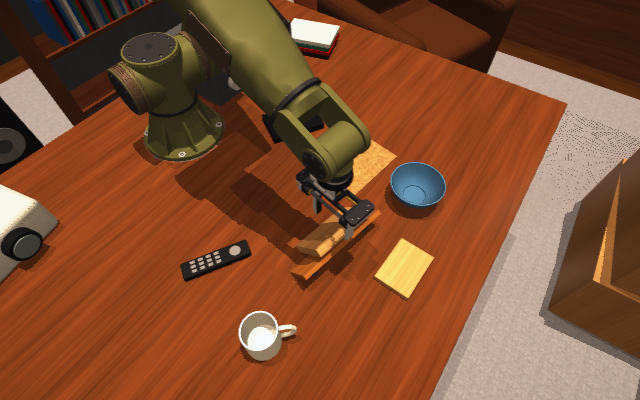

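The tray (px 328,238) has risen off the rest and is following the rear finger. Continuing to upright.

Emit:
jog_arm(
  rows=[
    {"gripper": 0.094, "slide": [0, -0.008, 0], "spin": 0},
    {"gripper": 0.094, "slide": [0, -0.016, 0], "spin": 0},
    {"gripper": 0.094, "slide": [0, -0.024, 0], "spin": 0},
    {"gripper": 0.094, "slide": [0, -0.032, 0], "spin": 0},
    {"gripper": 0.094, "slide": [0, -0.04, 0], "spin": 0},
    {"gripper": 0.094, "slide": [0, -0.046, 0], "spin": 0},
    {"gripper": 0.094, "slide": [0, -0.052, 0], "spin": 0},
    {"gripper": 0.094, "slide": [0, -0.052, 0], "spin": 0},
  ],
)

```text
time_s: 7.95
ee_pos: [0.558, -0.0446, 0.2773]
eef_rot: [-3.141, 0.0, 1.373]
force: [0.5, 0.4, 0.5]
grip_width: 0.0944
grip_force: 0.4
```

Run:
```python
from h import *
delta(*nt(.552,.065),.278,1.375)
p,d=save('scene','scene5.png')
X,u,v=world('scene',d)
n=X[:,:2]@N;t=X[:,:2]@T
for a in (.0,.02,.04,.06,.08,.1):
    s=(X[:,2]>a+.003)&(X[:,2]<a+.02)&(t>-.03)&(t<.16)&(n>.5)&(n<.72); 
    print(a,s.sum(),np.percentile(n[s],[3,25,50,75,97]).round(3) if s.sum()>10 else '')
c=cv2.resize(cv2.imread('pics/scene5.png')[160:310,250:450],(800,600),interpolation=3);cv2.imwrite('pics/c5.png',c)
```

```text
7.95 [ 0.558  -0.0446  0.2773] [-3.141  0.     1.373] [0.5 0.4 0.5] 0.0944
slide [-0.0001 -0.0039 -0.0007] spin -0.002
0.0 336 [0.507 0.59  0.609 0.616 0.7  ]
0.02 368 [0.516 0.526 0.622 0.629 0.634]
0.04 507 [0.536 0.55  0.644 0.659 0.664]
0.06 240 [0.555 0.562 0.569 0.656 0.659]
0.08 481 [0.51  0.586 0.594 0.601 0.614]
0.1 68 [0.502 0.509 0.608 0.616 0.617]
```

View pics/c5.png

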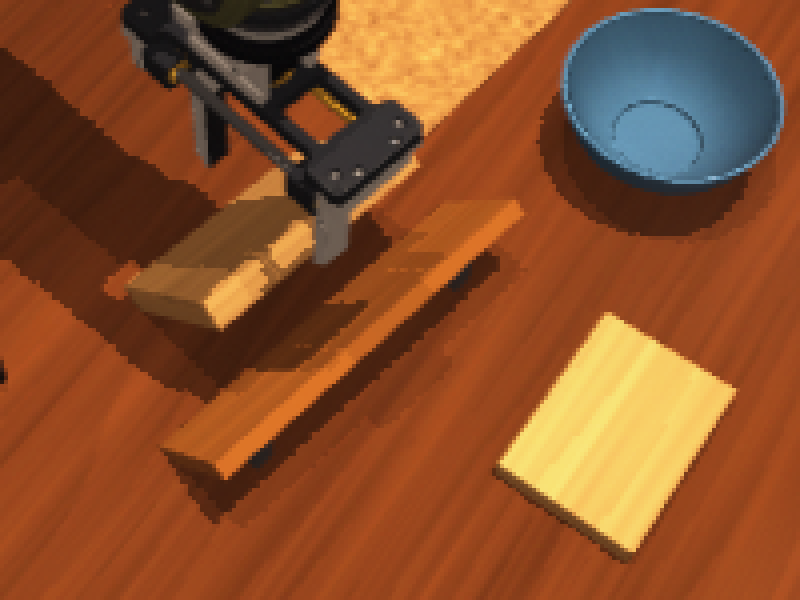

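The tray slid towards the robot: it's still at about 50°, propped by the rear finger, with its lower edge near n≈0.50. Closing the fingers low on it should rotate it upright.

Emit:
jog_arm(
  rows=[
    {"gripper": 0.094, "slide": [0, 0, 0.015], "spin": 0},
    {"gripper": 0.094, "slide": [0, 0, 0.028], "spin": 0},
    {"gripper": 0.07, "slide": [0, 0, 0.028], "spin": 0},
    {"gripper": 0.06, "slide": [0, 0, 0.028], "spin": 0},
    {"gripper": 0.05, "slide": [0, 0, 0.028], "spin": 0},
    {"gripper": 0.05, "slide": [0, 0, 0.028], "spin": 0},
    {"gripper": 0.045, "slide": [0, 0, 0.028], "spin": 0},
    {"gripper": 0.045, "slide": [0, 0, 0.028], "spin": 0},
  ],
  squeeze=15,
)

```text
time_s: 8.8
ee_pos: [0.5586, -0.0447, 0.2496]
eef_rot: [3.141, -0.0, 1.373]
force: [-0.0, 0.3, -0.0]
grip_width: 0.0494
grip_force: 0.0
```

```bash
cat >> h.py <<'E'
def prof(fn):
    p,d=save('scene',fn)
    X,u,v=world('scene',d);n=X[:,:2]@N;t=X[:,:2]@T
    for a in np.arange(0,.13,.015):
        s=(X[:,2]>a+.003)&(X[:,2]<a+.015)&(t>-.03)&(t<.03)&(n>.4)&(n<.72)
        print(a.round(3),s.sum(),np.percentile(n[s],[3,25,50,75,97]).round(3) if s.sum()>10 else '')
E
python3 - <<'E'
from h import *
delta(*nt(.552,.065),.25,1.375)
prof('scene6.png')
c=cv2.resize(cv2.imread('pics/scene6.png')[160:310,250:450],(800,600),interpolation=3);cv2.imwrite('pics/c6.png',c)
E
```

```text
8.8 [ 0.5586 -0.0447  0.2496] [ 3.141 -0.     1.373] [-0.   0.3 -0. ] 0.0494
slide [-0.     -0.0045 -0.0004] spin -0.002
0.0 171 [0.422 0.534 0.597 0.607 0.676]
0.015 726 [0.482 0.512 0.547 0.577 0.622]
0.03 48 [0.63  0.631 0.633 0.636 0.638]
0.045 100 [0.641 0.645 0.65  0.662 0.664]
0.06 37 [0.654 0.655 0.656 0.658 0.661]
0.075 0 
0.09 0 
0.105 0 
0.12 0
```

View pics/c6.png

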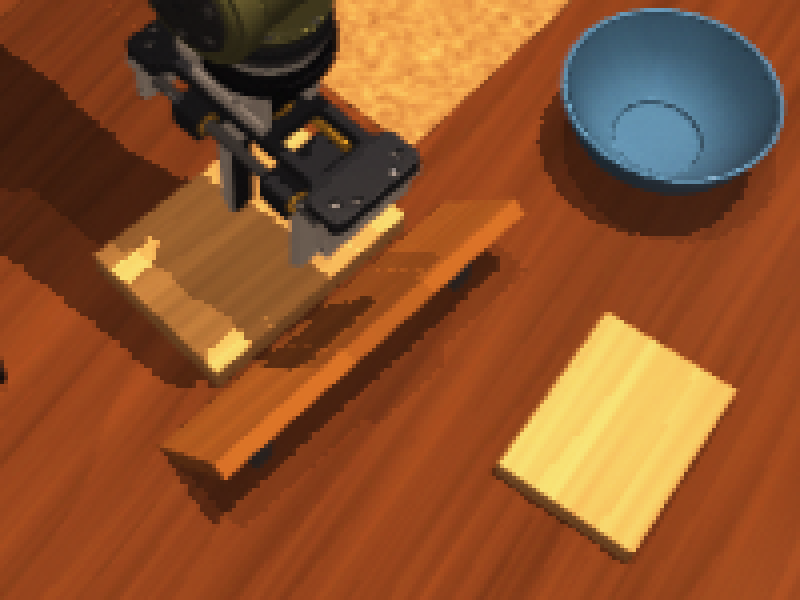

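Lowering let the tray slip back flat and upside down, so table friction is low. I'll push it up again, then tip it with a brisk pull that kicks its lower edge into the foot of the rest.

Emit:
jog_arm(
  rows=[
    {"gripper": 0.07, "slide": [0, 0, -0.05], "spin": 0.0},
    {"gripper": 0.094, "slide": [0, -0.03, -0.07], "spin": 0.15},
    {"gripper": 0.094, "slide": [0, -0.08, -0.07], "spin": 0.3},
    {"gripper": 0.094, "slide": [0, -0.12, -0.07], "spin": 0.45},
    {"gripper": 0.094, "slide": [0, -0.12, -0.07], "spin": 0.6},
    {"gripper": 0.094, "slide": [0, -0.12, -0.07], "spin": 0.75},
    {"gripper": 0.094, "slide": [0, -0.12, -0.07], "spin": 0.9},
    {"gripper": 0.094, "slide": [0, -0.12, -0.07], "spin": 1.05},
  ],
)

```text
time_s: 9.65
ee_pos: [0.4408, -0.0211, 0.3196]
eef_rot: [3.141, -0.0, 0.317]
force: [0.3, -0.1, -0.3]
grip_width: 0.0938
grip_force: 0.0
```

```bash
cat >> h.py <<'E'
def toptray(fn):
    p,d=save('top',fn)
    for r in finder.masks_of('tray','top'):
        X,u,v=world('top',d,r['region']);zm=np.median(X[:,2]);S=X[abs(X[:,2]-zm)<.006] if zm>.012 else X
        c,s,a=cv2.minAreaRect(S[:,:2].astype(np.float32))
        print(round(r['confidence'],2),'ctr',np.round(c,4),'nt',(np.array(c)@N).round(4),(np.array(c)@T).round(4),np.round(s,4),round(a,2),'z',zm.round(4),np.percentile(X[:,2],[2,98]).round(3))
E
python3 - <<'E'
from h import *
toptray('top7.png')
delta(*nt(.44,.065),.31,-.192)
delta(*nt(.44,.065),.207,-.192)
E
```

```text
0.85 ctr [ 0.8031 -0.0204] nt 0.7919 0.1366 [0.1304 0.0947] 87.7 z 0.0151 [-0.001  0.019]
0.85 ctr [0.2649 0.2312] nt 0.2147 0.2785 [0.1701 0.1214] 59.26 z 0.0196 [0.014 0.023]
0.66 ctr [ 0.5403 -0.039 ] nt 0.5376 0.0671 [0.1696 0.119 ] 79.6 z 0.0198 [0.016 0.024]
9.75 [ 0.4409 -0.0211  0.3195] [ 3.141 -0.     0.32 ] [ 0.3 -0.6  0. ] 0.094
slide [0.003  0.0019 0.0095] spin 0.512
9.75 [ 0.4409 -0.0211  0.3195] [ 3.141 -0.     0.32 ] [ 0.3 -0.6  0. ] 0.094
slide [0.003  0.0019 0.1125] spin 0.512
```

Emit:
jog_arm(
  rows=[
    {"gripper": 0.094, "slide": [0.003, 0.002, 0], "spin": 0.15},
    {"gripper": 0.094, "slide": [0.003, 0.002, 0], "spin": 0.3},
    {"gripper": 0.094, "slide": [0.003, 0.002, 0.03], "spin": 0.45},
    {"gripper": 0.094, "slide": [0.003, 0.002, 0.07], "spin": 0.512},
    {"gripper": 0.094, "slide": [0.003, 0.002, 0.112], "spin": 0.512},
    {"gripper": 0.094, "slide": [0.003, 0.002, 0.112], "spin": 0.512},
    {"gripper": 0.094, "slide": [0.003, 0.002, 0.112], "spin": 0.512},
  ],
)

```text
time_s: 10.45
ee_pos: [0.4447, -0.0221, 0.2081]
eef_rot: [3.142, 0.001, -0.186]
force: [0.2, 0.2, 1.5]
grip_width: 0.0941
grip_force: 0.0
```

Emit:
jog_arm(
  rows=[
    {"gripper": 0.094, "slide": [0.015, 0, 0], "spin": 0},
    {"gripper": 0.094, "slide": [0.03, 0, 0], "spin": 0},
    {"gripper": 0.094, "slide": [0.042, 0, 0], "spin": 0},
    {"gripper": 0.094, "slide": [0.054, 0, 0], "spin": 0},
    {"gripper": 0.094, "slide": [0.066, 0, 0], "spin": 0},
    {"gripper": 0.094, "slide": [0.078, 0, 0], "spin": 0},
    {"gripper": 0.094, "slide": [0.088, 0, 0], "spin": 0},
    {"gripper": 0.094, "slide": [0.096, 0, 0], "spin": 0},
  ],
)

```text
time_s: 11.25
ee_pos: [0.5395, -0.0403, 0.2091]
eef_rot: [-3.141, -0.002, -0.188]
force: [-1.9, 0.6, 0.0]
grip_width: 0.0938
grip_force: 1.0
```

Emit:
jog_arm(
  rows=[
    {"gripper": 0.094, "slide": [0.008, 0, 0], "spin": 0},
    {"gripper": 0.094, "slide": [0.016, 0, 0], "spin": 0},
    {"gripper": 0.094, "slide": [0.023, 0, 0], "spin": 0},
    {"gripper": 0.094, "slide": [0.029, 0, 0], "spin": 0},
    {"gripper": 0.094, "slide": [0.034, 0, 0], "spin": 0},
    {"gripper": 0.094, "slide": [0.036, 0, 0], "spin": 0},
    {"gripper": 0.094, "slide": [0.036, 0, 0], "spin": 0},
  ],
)

```text
time_s: 11.95
ee_pos: [0.5742, -0.0469, 0.2073]
eef_rot: [3.142, -0.0, -0.189]
force: [-1.8, -0.8, -0.0]
grip_width: 0.0939
grip_force: 0.3
```

Run:
```python
from h import *
tray('scene8.png')
o=telemetry.get_obs();print(o['ee_pos'][:2]@N,o['ee_pos'][:2]@T)
delta(*nt(.72,.06),.4,-.192)
```

```text
0.92 [ 0.639 -0.066  0.072] n [0.586 0.676] t [-0.018  0.151] z [0.016 0.103]
  z 0 n [0.584 0.587 0.605]
  z 0.02 n [0.589 0.599 0.613]
  z 0.04 n [0.608 0.617 0.633]
  z 0.06 n [0.625 0.634 0.65 ]
  z 0.08 n [0.644 0.667 0.676]
  z 0.1 n [0.66  0.663 0.667]
0.6 [ 0.804 -0.028  0.015] n [0.743 0.844] t [0.066 0.202] z [-0.     0.019]
  z 0 n [0.748 0.795 0.839]
0.5722540193322359 0.06594189035666277
12.05 [ 0.574  -0.0469  0.2074] [ 3.142 -0.    -0.189] [ 0.1  0.6 -0.4] 0.0938
slide [ 0.1479  0.007  -0.1926] spin 0.003
```

Emit:
jog_arm(
  rows=[
    {"gripper": 0.094, "slide": [-0.04, 0, 0], "spin": 0},
    {"gripper": 0.094, "slide": [-0.06, 0, -0.04], "spin": 0},
    {"gripper": 0.094, "slide": [-0.06, 0, -0.09], "spin": 0},
    {"gripper": 0.094, "slide": [-0.06, 0, -0.14], "spin": 0},
    {"gripper": 0.094, "slide": [-0.06, 0, -0.16], "spin": 0},
    {"gripper": 0.094, "slide": [-0.02, 0, -0.16], "spin": 0},
    {"gripper": 0.094, "slide": [0.03, 0, -0.16], "spin": 0},
    {"gripper": 0.094, "slide": [0.08, 0, -0.16], "spin": 0},
  ],
)

```text
time_s: 12.85
ee_pos: [0.6539, -0.0622, 0.3684]
eef_rot: [-3.142, -0.002, -0.189]
force: [-0.5, -0.6, 0.2]
grip_width: 0.094
grip_force: 0.0
```

Run:
```python
from h import *
delta(*nt(.722,.066),.36,-.192)
delta(*nt(.722,.066),.278,-.192)
```

```text
12.85 [ 0.6539 -0.0622  0.3684] [-3.142e+00 -2.000e-03 -1.890e-01] [-0.5 -0.6  0.2] 0.094
slide [0.0687 0.001  0.0084] spin 0.003
12.85 [ 0.6539 -0.0622  0.3684] [-3.142e+00 -2.000e-03 -1.890e-01] [-0.5 -0.6  0.2] 0.094
slide [0.0687 0.001  0.0904] spin 0.003
```

Emit:
jog_arm(
  rows=[
    {"gripper": 0.094, "slide": [0.04, 0.001, 0], "spin": 0},
    {"gripper": 0.094, "slide": [0.069, 0.001, 0], "spin": 0},
    {"gripper": 0.094, "slide": [0.069, 0.001, 0], "spin": 0},
    {"gripper": 0.094, "slide": [0.069, 0.001, 0.04], "spin": 0},
    {"gripper": 0.094, "slide": [0.069, 0.001, 0.08], "spin": 0},
    {"gripper": 0.094, "slide": [0.069, 0.001, 0.089], "spin": 0},
    {"gripper": 0.094, "slide": [0.069, 0.001, 0.089], "spin": 0},
    {"gripper": 0.094, "slide": [0.069, 0.001, 0.089], "spin": 0},
  ],
)

```text
time_s: 13.65
ee_pos: [0.7204, -0.0758, 0.2811]
eef_rot: [-3.141, -0.003, -0.189]
force: [0.6, 0.1, 0.9]
grip_width: 0.0939
grip_force: 0.0
```

Emit:
jog_arm(
  rows=[
    {"gripper": 0.094, "slide": [-0.05, 0, 0], "spin": 0},
    {"gripper": 0.094, "slide": [-0.1, 0, 0], "spin": 0},
    {"gripper": 0.094, "slide": [-0.15, 0, -0.01], "spin": 0},
    {"gripper": 0.094, "slide": [-0.17, 0, -0.02], "spin": 0},
    {"gripper": 0.094, "slide": [-0.17, 0, -0.02], "spin": 0},
    {"gripper": 0.094, "slide": [-0.17, 0, -0.03], "spin": 0},
  ],
)

```text
time_s: 14.25
ee_pos: [0.5534, -0.0439, 0.3101]
eef_rot: [-3.141, -0.002, -0.189]
force: [-0.3, -0.6, 1.0]
grip_width: 0.0942
grip_force: 0.0
```

Run:
```python
from h import *
delta(*nt(.722,.066),.278,-.192)
prof('scene9.png')
c=cv2.resize(cv2.imread('pics/scene9.png')[160:310,230:430],(800,600),interpolation=3);cv2.imwrite('pics/c9.png',c)
```

```text
14.25 [ 0.5534 -0.0439  0.3101] [-3.141e+00 -2.000e-03 -1.890e-01] [-0.3 -0.6  1. ] 0.0942
slide [0.1708 0.     0.0321] spin 0.003
0.0 599 [0.433 0.459 0.491 0.522 0.612]
0.015 240 [0.427 0.447 0.516 0.545 0.625]
0.03 53 [0.629 0.631 0.634 0.637 0.639]
0.045 102 [0.641 0.646 0.65  0.662 0.664]
0.06 37 [0.653 0.655 0.657 0.658 0.66 ]
0.075 0 
0.09 0 
0.105 7 
0.12 26 [0.545 0.552 0.558 0.562 0.564]
```

View pics/c9.png

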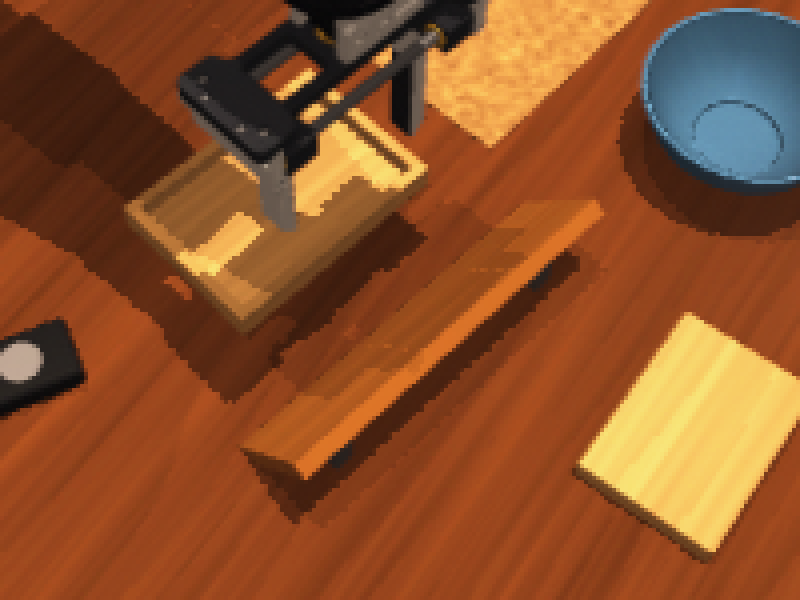

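The tray (crop px 275,200) is now right side up in front of the rest. Next I'll measure it for the grasp.

Run:
```python
from h import *
toptray('top10.png')
o=telemetry.get_obs();p,d=save('wrist','w10.png')
i=cams.camera_info('wrist');K=np.array(i['camera_matrix']);M=np.array(i['tool_from_camera'])
from scipy.spatial.transform import Rotation as Ro
Rw=Ro.from_euler('xyz',o['eef_rot']).as_matrix()
for r in finder.masks_of('tray','wrist')[:2]:
    v,u=np.nonzero(r['region']&(d>0));z=d[v,u]
    c=np.stack([(u-K[0,2])/K[0,0]*z,(v-K[1,2])/K[1,1]*z,z],1)
    X=(c@M[:3,:3].T+M[:3,3])@Rw.T+o['ee_pos'];X=X[(X[:,2]<.03)]
    rr=X[X[:,2]>.014]
    c,s,a=cv2.minAreaRect(rr[:,:2].astype(np.float32));print('wrist',round(r['confidence'],2),np.round(c,4),np.round(s,4),round(a,2),np.percentile(X[:,2],[2,50,90,98]).round(4))
```

```text
0.86 ctr [ 0.519 -0.012] nt 0.5115 0.0895 [0.0965 0.1927] 25.25 z 0.007 [0.001 0.453]
0.56 ctr [0.2645 0.2313] nt 0.2144 0.2785 [0.17  0.122] 59.24 z 0.0196 [0.002 0.024]
wrist 0.87 [ 0.5068 -0.0335] [0.1701 0.082 ] 79.09 [0.0029 0.0048 0.0184 0.0194]
```

View pics/top10.png

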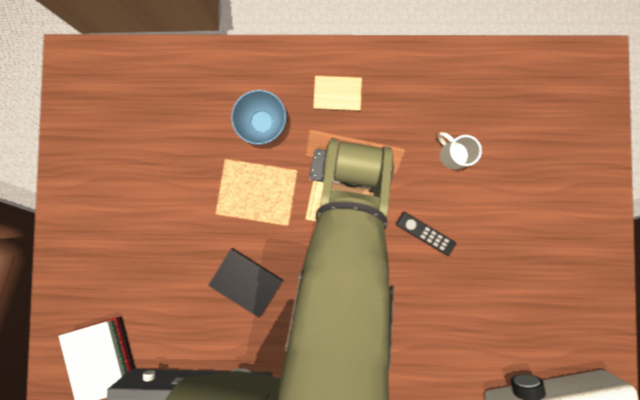

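Emit:
jog_arm(
  rows=[
    {"gripper": 0.05, "slide": [-0.03, -0.04, 0], "spin": 0},
    {"gripper": 0.05, "slide": [-0.063, -0.082, 0], "spin": 0},
    {"gripper": 0.05, "slide": [-0.063, -0.082, 0], "spin": 0},
    {"gripper": 0.05, "slide": [-0.063, -0.082, 0.03], "spin": 0},
    {"gripper": 0.05, "slide": [-0.063, -0.082, 0.05], "spin": 0},
    {"gripper": 0.05, "slide": [-0.063, -0.082, 0.05], "spin": 0},
  ],
)

```text
time_s: 15.1
ee_pos: [0.5066, 0.0482, 0.2558]
eef_rot: [3.141, 0.005, -0.189]
force: [-0.7, 0.2, 1.1]
grip_width: 0.0512
grip_force: 0.0
```

```bash
cat >> h.py <<'E'
from scipy.spatial.transform import Rotation as Ro
def wrist(fn):
    o=telemetry.get_obs();p,d=save('wrist',fn)
    i=cams.camera_info('wrist');K=np.array(i['camera_matrix']);M=np.array(i['tool_from_camera'])
    Rw=Ro.from_euler('xyz',o['eef_rot']).as_matrix()
    for r in finder.masks_of('tray','wrist')[:2]:
        v,u=np.nonzero(r['region']&(d>0));z=d[v,u]
        c=np.stack([(u-K[0,2])/K[0,0]*z,(v-K[1,2])/K[1,1]*z,z],1)
        X=(c@M[:3,:3].T+M[:3,3])@Rw.T+o['ee_pos'];X=X[(X[:,2]<.03)];rr=X[X[:,2]>.014]
        n,t=rr[:,:2]@N,rr[:,:2]@T
        print('wrist',round(r['confidence'],2),'n',np.percentile(n,[1,50,99]).round(4),'t',np.percentile(t,[1,50,99]).round(4),'z',np.percentile(X[:,2],[2,50,98]).round(4))
E
python3 - <<'E'
from h import *
o=telemetry.get_obs();print(o['ee_pos'],o['ee_pos'][:2]@N,o['ee_pos'][:2]@T,o['qpos'].round(2))
wrist('w11.png')
E
```

```text
[0.50664487 0.04821854 0.25582531] 0.4876160004122501 0.14609813503398578 [ 0.02  0.39  1.78 -0.    0.98  1.78]
```

View pics/w11.png

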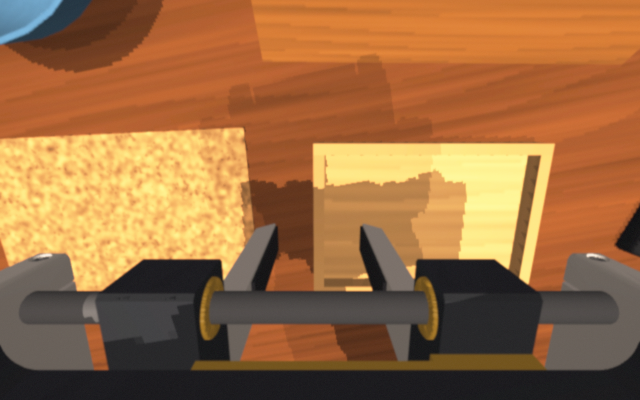

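The wrist view shows the fingers (px 265 and 370) centred on the tray's near wall (px 319). Descending to grip.

Emit:
jog_arm(
  rows=[
    {"gripper": 0.05, "slide": [0, 0, 0.03], "spin": 0},
    {"gripper": 0.05, "slide": [0, 0, 0.046], "spin": 0},
    {"gripper": 0.05, "slide": [0, 0, 0.046], "spin": 0},
    {"gripper": 0.0, "slide": [0, 0, 0.046], "spin": 0},
    {"gripper": 0.0, "slide": [0, 0, 0.046], "spin": 0},
    {"gripper": 0.0, "slide": [0, 0, 0.046], "spin": 0},
    {"gripper": 0.0, "slide": [0, 0, 0.046], "spin": 0},
    {"gripper": 0.0, "slide": [0, 0, 0.046], "spin": 0},
  ],
  squeeze=25,
)

```text
time_s: 16.0
ee_pos: [0.5068, 0.0485, 0.2127]
eef_rot: [-3.141, -0.001, -0.189]
force: [0.1, 0.4, 0.3]
grip_width: 0.0134
grip_force: 0.0
```

Run:
```python
from h import *
o=telemetry.get_obs();e=o['ee_pos'];w=o['eef_rot'][2]
# tray centre relative to grip: wall 81mm from centre; tray n centre from scene depth
p,d=save('scene','scene12.png')
X,u,v=world('scene',d);n=X[:,:2]@N;t=X[:,:2]@T
s=(X[:,2]>.015)&(X[:,2]<.024)&(t>-.02)&(t<.06)&(n>.38)&(n<.575);print('n',np.percentile(n[s],[1,50,99]).round(4))
s2=(X[:,2]>.015)&(X[:,2]<.024)&(t>-.08)&(t<.08)&(n>.44)&(n<.52);print('t',np.percentile(t[s2],[1,50]).round(4))
toptray('top12.png')
print('ee nt',e[:2]@N,e[:2]@T)
r=finder.masks_of('mat','scene')[0];X,u,v=world('scene',d,r['region']);print('mat',np.round(cv2.minAreaRect(X[:,:2].astype(np.float32)),3) if 0 else cv2.minAreaRect(X[:,:2].astype(np.float32)))
delta(.5186,.2084,.208,-.143)
```

```text
n [0.4244 0.4938 0.5458]
t [-0.0208 -0.0169]
0.78 ctr [0.2679 0.2356] nt 0.2169 0.2834 [0.16  0.121] 59.31 z 0.0196 [0.001 0.024]
0.76 ctr [ 0.4799 -0.0662] nt 0.4837 0.0287 [0.0986 0.1231] 81.32 z 0.0067 [0.002 0.022]
0.62 ctr [ 0.8028 -0.02  ] nt 0.7915 0.1369 [0.1295 0.0935] 88.4 z 0.0152 [0.008 0.019]
ee nt 0.4877590106566442 0.14639379821610848
mat ((0.5142414569854736, 0.18617787957191467), (0.26017335057258606, 0.16721419990062714), 80.56147766113281)
16.2 [0.5068 0.0485 0.2125] [-3.142 -0.    -0.189] [-0.5  0.3  3.6] 0.0078
slide [-0.0185 -0.1593  0.0045] spin -0.046
```

Emit:
jog_arm(
  rows=[
    {"gripper": 0.0, "slide": [-0.001, -0.015, 0], "spin": 0},
    {"gripper": 0.0, "slide": [-0.004, -0.045, 0], "spin": -0.008},
    {"gripper": 0.0, "slide": [-0.006, -0.075, 0], "spin": -0.016},
    {"gripper": 0.0, "slide": [-0.009, -0.11, 0], "spin": -0.024},
    {"gripper": 0.0, "slide": [-0.012, -0.145, 0], "spin": -0.03},
    {"gripper": 0.0, "slide": [-0.014, -0.18, 0], "spin": -0.036},
    {"gripper": 0.0, "slide": [-0.017, -0.21, 0], "spin": -0.042},
    {"gripper": 0.0, "slide": [-0.019, -0.23, 0], "spin": -0.048},
  ],
)

```text
time_s: 17.0
ee_pos: [0.5312, 0.2803, 0.2126]
eef_rot: [3.142, -0.0, -0.14]
force: [-0.4, -4.7, 6.1]
grip_width: 0.0075
grip_force: 25.0
```

Run:
```python
from h import *
delta(.533,.288,.2125,-.141)
```

```text
17.0 [0.5312 0.2803 0.2126] [ 3.142 -0.    -0.14 ] [-0.4 -4.7  6.1] 0.0075
slide [ 0.0007 -0.0079  0.0001] spin 0.001
```

Emit:
jog_arm(
  rows=[
    {"gripper": 0.0, "slide": [0.001, -0.008, 0], "spin": 0},
    {"gripper": 0.0, "slide": [0.001, -0.008, 0], "spin": 0},
    {"gripper": 0.03, "slide": [0.001, -0.008, 0], "spin": 0},
    {"gripper": 0.03, "slide": [0.001, -0.008, 0], "spin": 0},
    {"gripper": 0.03, "slide": [0.001, -0.008, 0], "spin": 0},
    {"gripper": 0.03, "slide": [0.001, -0.008, -0.03], "spin": 0},
    {"gripper": 0.03, "slide": [0.001, -0.008, -0.08], "spin": 0},
    {"gripper": 0.03, "slide": [0.001, -0.008, -0.12], "spin": 0},
  ],
)

```text
time_s: 17.8
ee_pos: [0.5335, 0.2852, 0.3344]
eef_rot: [-3.141, -0.0, -0.142]
force: [0.5, 0.2, -0.4]
grip_width: 0.0298
grip_force: 0.0
```

Emit:
jog_arm(
  rows=[
    {"gripper": 0.03, "slide": [-0.05, 0.05, -0.03], "spin": 0},
    {"gripper": 0.03, "slide": [-0.08, 0.1, -0.05], "spin": 0},
    {"gripper": 0.03, "slide": [-0.1, 0.15, -0.05], "spin": 0},
    {"gripper": 0.03, "slide": [-0.1, 0.2, -0.05], "spin": 0},
    {"gripper": 0.03, "slide": [-0.1, 0.25, -0.05], "spin": 0},
    {"gripper": 0.03, "slide": [-0.1, 0.3, -0.05], "spin": 0},
    {"gripper": 0.03, "slide": [-0.1, 0.35, -0.05], "spin": 0},
    {"gripper": 0.03, "slide": [-0.1, 0.4, -0.05], "spin": 0},
  ],
)

```text
time_s: 18.6
ee_pos: [0.3824, -0.062, 0.3825]
eef_rot: [3.141, -0.001, -0.141]
force: [0.6, 0.7, -0.8]
grip_width: 0.0302
grip_force: 0.0
```

Run:
```python
from h import *
toptray('top13.png')
p,d=cams.camera('top')
for n in ['mat','remote','mug','bowl']:
    for r in finder.find_in(n,'top')[:1]: print(n,np.round(r['point'],3),round(r['confidence'],2))
for r in finder.masks_of('mat','top')[:1]:
    X,u,v=world('top',d,r['region']);print(cv2.minAreaRect(X[:,:2].astype(np.float32)))
c=cv2.resize(cv2.imread('pics/top13.png')[100:280,180:420],(800,600),interpolation=3);cv2.imwrite('pics/c13.png',c)
```

```text
0.9 ctr [ 0.8026 -0.0204] nt 0.7913 0.1365 [0.1304 0.0943] 87.84 z 0.0154 [0.011 0.019]
0.68 ctr [0.2647 0.2312] nt 0.2146 0.2784 [0.1697 0.1216] 59.25 z 0.0196 [0.013 0.024]
0.61 ctr [0.5183 0.2102] nt 0.4674 0.3073 [0.176  0.1207] 82.31 z 0.0066 [0.002 0.022]
mat [0.52  0.198 0.003] 0.65
remote [ 0.408 -0.266  0.018] 0.65
mug [ 0.635 -0.356  0.045] 0.67
bowl [0.73  0.206 0.025] 0.67
((0.5190754532814026, 0.20781970024108887), (0.20994620025157928, 0.1602412462234497), 81.66386413574219)
```

View pics/c13.png

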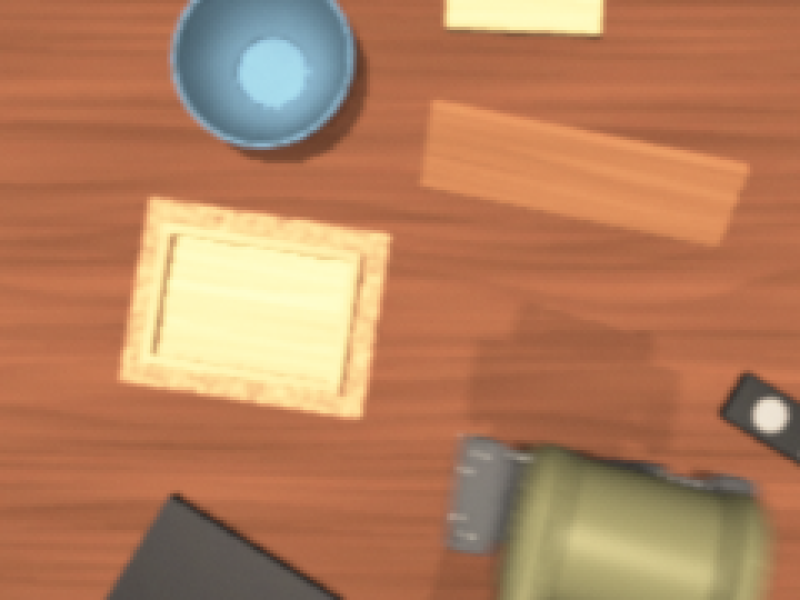

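The tray (crop px 257,305) lies right side up, centred on the mat (120–392, 197–418) and lined up with it. The robot is clear, so I'll hand in.

```bash
python3 -c "
from h import *
print(workorder.hand_in())"
```

```text
the job is handed in; nothing more can be done
None
```

I handed the job in at about 19 s of the 67 s limit: the tray lies flat and right side up on the cork mat, about 2–3 mm off centre and within 1° of its line, and the remote, mug and bowl were not touched; it took two tries, because the first tip let the tray slide back flat and it had to be pushed up the rest again.

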